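# Cap the poured candles from two stacks of lids

### The job

Take the two stacks of wooden lids apart and close the four candle jars, each with the one lid that fits it: the plug down in the jar's mouth, the lid level and fully seated on the rim, the square one turned in line with its jar. Leave every jar upright where it stands, and do not move the small bottle or the jug.

Things in the scene. Friction and masses are not known exactly. Their poses are not given: they have to be found in the camera images.
- lid_large: Light-wood lid, round, 68 mm diameter: 15 mm thick flange (grip its rim) with a thin dark line on top, on an 8 mm tall round tapered plug (55 mm under the flange, narrowing to 45 mm at its foot). Origin: centre of the plug's foot; z up; flange from z = 8 to 23 mm. Starts as the lower lid of one of the two stacks, plug down on the table. 15 to 70 g.
- lid_square: Light-wood lid, square, 60 x 60 mm: 15 mm thick flange (grip its rim) with a thin dark line on top, on an 8 mm tall round tapered plug (47 mm under the flange, narrowing to 38 mm at its foot). Origin: centre of the plug's foot; z up; flange from z = 8 to 23 mm. x, y square to its sides. Starts as the lower lid of one of the two stacks, plug down on the table. 15 to 70 g.
- lid_medium: Light-wood lid, round, 52 mm diameter: 15 mm thick flange (grip its rim) with a thin dark line on top, on an 8 mm tall round tapered plug (40 mm under the flange, narrowing to 31 mm at its foot). Origin: centre of the plug's foot; z up; flange from z = 8 to 23 mm. Starts as the upper lid of one of the two stacks; on either lower lid, up to 5 mm off-centre. 15 to 70 g.
- lid_small: Light-wood lid, round, 40 mm diameter: 15 mm thick flange (grip its rim) with a thin dark line on top, on an 8 mm tall round tapered plug (29 mm under the flange, narrowing to 20 mm at its foot). Origin: centre of the plug's foot; z up; flange from z = 8 to 23 mm. Starts as the upper lid of one of the two stacks; on either lower lid, up to 5 mm off-centre. 15 to 70 g.
- jar_large: Filled amber glass candle jar, open, loose, round: outside 66 mm, mouth 58 mm inside, 60 mm tall; wax 22 mm below the rim with a 6 mm stub of wick. Takes lid_large, whose flange stands 1 mm over the jar's side all round. Origin: centre of its underside; z up. With its lid seated, the lid's origin is 52 mm above this one.
- jar_square: Filled amber glass candle jar, open, loose, square: outside 58 mm, mouth 50 mm inside, 70 mm tall; wax 22 mm below the rim with a 6 mm stub of wick. Takes lid_square, whose flange stands 1 mm over the jar's side all round. Origin: centre of its underside; z up; x and y square to its sides. With its lid seated, the lid's origin is 62 mm above this one.
- jar_medium: Filled amber glass candle jar, open, loose, round: outside 50 mm, mouth 43 mm inside, 66 mm tall; wax 22 mm below the rim with a 6 mm stub of wick. Takes lid_medium, whose flange stands 1 mm over the jar's side all round. Origin: centre of its underside; z up. With its lid seated, the lid's origin is 58 mm above this one.
- jar_small: Filled amber glass candle jar, open, loose, round: outside 38 mm, mouth 32 mm inside, 50 mm tall; wax 22 mm below the rim with a 6 mm stub of wick. Takes lid_small, whose flange stands 1 mm over the jar's side all round. Origin: centre of its underside; z up. With its lid seated, the lid's origin is 42 mm above this one.
- oil_bottle: Small capped amber bottle, 40 mm diameter, 85 mm tall, standing loose on the table. Not to be moved. Origin: centre of its underside, z up.
- jug: Aluminium jug with a side handle (towards its +y), 84 mm diameter, 95 mm tall, standing on the table at the left. Not to be moved. Origin: centre of its underside, z up.
Mind the look-alikes: they are no part of the job. What is shaped like the lid_square but red or turquoise is not meant.

How it is judged:
By the outcome, as a careful person would: the job done as asked, in the order asked, and still so for the second after the job is handed in, with the robot touching nothing.
It also fails if it takes over 99 s, if anything falls off the work surface, if the arm or the gripper's body presses on something with over 40 N, if the wrist force passes 120 N, or if a joint passes its speed limit or range.

### The arm

A 6-joint arm with a two-finger parallel gripper is mounted at the origin on the work surface. World frame = base frame: x ahead of the robot, y to its left, z up, the work surface at z = 0. Lengths are in mm, angles in rad, forces in N, time in s.
With the tool pointing down it reaches from about 350 to 850 mm from the base axis. Payload 8.1 kg.
Tool frame: the origin (TCP) lies where the fingers leave the gripper's body, on its centre line; the fingertips stand 84 mm ahead of it and the grasp point (between the pads) lies 65 mm ahead of it; z points along the fingers, y is the line along which they close (so a half turn about z gives the same grasp; the last joint's range is limited). The gripper opens to 93 mm and grips with 3 to 60 N. Pads are 15 mm wide; open, the fingers measure 128 mm over their backs; the gripper's body (75 mm by 188 mm) begins 65 mm behind the grasp point.
Start: joints at [1.159, 0.13, 1.488, -0, 1.523, -0.085], TCP at [192.587, 568.257, 302.735] pointing down, gripper open.
Joint ranges: [-2.96, 2.96], [-0.89, 2.26], [0.02, 2.5], [-1.34, 4.48], [0, 2.73], [-2.66, 2.66]. Speed limits (rad/s): [2.39, 2.39, 2.79, 3.14, 3.14, 3.14].

### API

Orientations are given as a unit quaternion [w, x, y, z].
In Python, from bench import state, eyes, ticket gives the robot as it stands.
- The arm moves only by the tool arm_command, never from a script. Its argument "increments" is one flat list of numbers, 6 for each row, row after row: the shift along the tool's x, y, z in units of 0.025 m (1.0 is 0.025 m), then the turn, a rotation vector about the tool's x, y, z in units of 0.12 rad (1.0 is 0.12 rad). A call has 1 to 8 rows; each row shifts and turns the commanded pose from where the row before left it, along the tool's axes as they then stand; what a row does not reach is not made up. A row lasts 1/8 s, in which the tool goes at most 62.5 mm and 10.7 degrees, less where a joint would pass 70% of its speed; a pose out of reach is approached as far as the arm can. A call with a number of a shift or a turn outside -1 to 1 is refused whole. A call with a gripper value outside its range is refused whole. "fingers" is the opening, from -1 (shut) to 1 (fully open), set as the call begins (left out, the last holds). The fingers move at their own pace and stop on an object; "grip_force" is the grip in N (left out, the last holds). Time passes only in rows, so rows that do not move let the fingers close. It gives the time, the measured TCP pose, the force, the opening and the grip force at its end, in the units of the state.
- state(): the state, without advancing time (a new reading comes with each control period).
- eyes.read_camera(name): name is "scene" or "top" or "wrist"; returns the picture (480x640x3 uint8, red, green, blue); there is no depth.
- eyes.calibration(name): a dict with "K" (3x3 intrinsics, pixels), "xyz" and "rotation" of the camera in the world; the wrist camera has in their place "tool_from_camera" (4x4, takes a point from camera to tool coordinates, whose origin is the TCP and whose axes are the flange's). Camera axes: x right, y down, z forward; pixel columns grow to the right and rows downward; lengths in mm; the calibration is good to about 2 mm. The wrist camera is an equidistant fisheye: a pixel r from the principal point sees the ray r / f radians off the axis. A picture is of the moment at which its call begins: read the wrist's pose just before it. calibration takes no time and is no camera call.
- ticket.close_job(): hands the job in; it is judged then, once.
The state is a dict: "time_s": time; "q": joint angles; "qvel": joint speeds; "tau": joint torques, N m; "eef_pos": TCP position; "ee_rot": TCP orientation; "wrist_force": force on the tool from outside, world axes, zero at the start; "wrist_torque": the same for the moment, N m; "finger_gap": finger opening in mm; "grip_force": force on a finger pad.
Only numpy, scipy, OpenCV 4.12 (cv2) and the standard library are available. Lean on these libraries where they do the work, as an engineer would, in place of code of your own. Each camera call takes 0.05 s, during which the arm holds its last target. There are 200 camera calls.

## Working session

There is one attempt and no reset: what is moved stays moved. The work goes in short steps, Python scripts to look and compute and a tool call to move; the robot and the scene stay as the last step left them, time stands still between calls to the robot, and variables do not carry over. Pictures are saved under pics/ and viewed, at most 14 in all, crops included, and the job is handed in when it is done.

Besides the shell and the picture viewer there is one more tool, called after ">>>" as name(argument=value, ...) on one line, values as JSON. arm_command: Moves the arm, as the interface text tells. Its arguments: {"type":"object","properties":{"increments":{"type":"array"},"fingers":{"type":"number"},"grip_force":{"type":"number"}},"required":["increments"]}

```bash
mkdir -p pics; python3 - <<'E'
from bench import state,eyes
import cv2
for n in("top","scene"):
    cv2.imwrite(f"pics/{n}0.png",eyes.read_camera(n)[...,::-1]); c=eyes.calibration(n); print(n,c)
print(eyes.calibration("wrist")); print(state())
E
```

```text
top {'K': array([[553.48000356,   0.        , 323.51340145],
       [  0.        , 553.48000356, 246.84855588],
       [  0.        ,   0.        ,   1.        ]]), 'xyz': array([ 326.14695403,    2.23379577, 1121.45195658]), 'rotation': array([-0.04686017,  0.71263217, -0.69743942,  0.05947913])}
scene {'K': array([[580.56095888,   0.        , 320.33332975],
       [  0.        , 580.56095888, 249.60618373],
       [  0.        ,   0.        ,   1.        ]]), 'xyz': array([1327.14801328,  468.48712995,  625.84992114]), 'rotation': array([-0.24995643,  0.44318643,  0.75273883, -0.4177222 ])}
{'K': array([[371.64829954,   0.        , 320.2882525 ],
       [  0.        , 371.64829954, 238.34253775],
       [  0.        ,   0.        ,   1.        ]]), 'tool_from_camera': array([[ 3.71386123e-04, -9.67869125e-01, -2.51454210e-01,
         6.87861332e+01],
       [ 9.99999871e-01,  2.72504968e-04,  4.28057778e-04,
         1.07808525e+00],
       [-3.45781386e-04, -2.51454337e-01,  9.67869101e-01,
        -8.15128135e+01],
       [ 0.00000000e+00,  0.00000000e+00,  0.00000000e+00,
         1.00000000e+00]])}
{'time_s': 0.1, 'q': array([ 1.15861950e+00,  1.31075043e-01,  1.48911669e+00, -1.34264258e-06,
        1.52299745e+00, -8.54052546e-02]), 'qvel': array([ 0.00097215, -0.00325622, -0.00301096, -0.00097778, -0.00312186,
        0.0004596 ]), 'tau': array([ 1.45853170e-03, -5.61331558e+01, -4.93101239e+01,  7.71080889e-02,
        2.87414395e-02,  3.02476359e-06]), 'eef_pos': array([192.43225915, 567.93091722, 301.82805069]), 'ee_rot': array([-1.95908856e-04,  1.62659741e-01,  9.86681900e-01, -7.73852303e-04]), 'wrist_force': array([-0.02140153, -0.38097622, -0.20945164]), 'wrist_torque': array([-0.05476135,  0.04312096,  0.01167274]), 'grip_force': 0.0, 'finger_gap': 92.82261699350839}
```

View pics/top0.png

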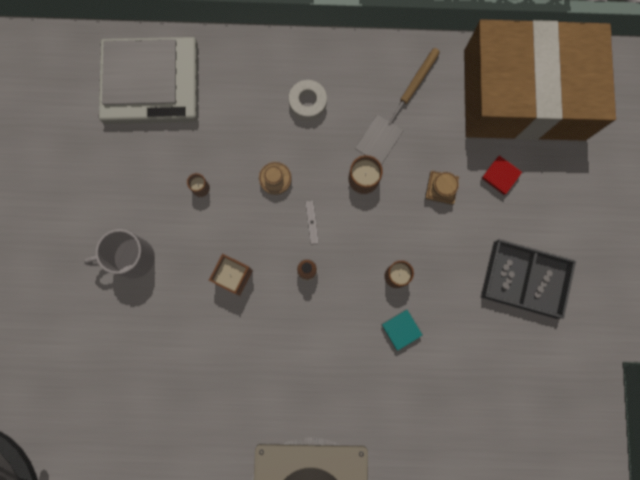

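View pics/scene0.png

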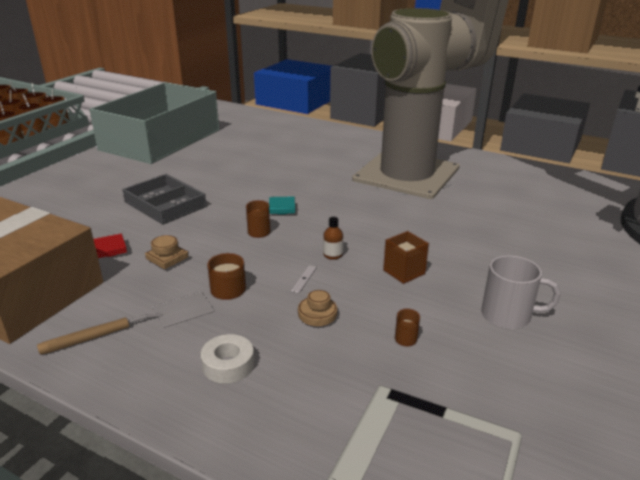

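Top view: small jar (198,185), round stack large+small (275,178), large jar (366,174), square stack + medium lid (443,186), square jar (231,275), bottle (307,269), medium jar (400,275), jug (120,252). The two look-alikes are a red square lid at (503,176) and a turquoise one at (402,330). The lid_square that fits the description is the light-wood one under the lid at (443,186).

```bash
cat > h.py <<'E'
import numpy as np,cv2
from scipy.spatial.transform import Rotation as R
from bench import state,eyes
def rot(q): return R.from_quat(q,scalar_first=True).as_matrix()
def cal(n,s=None):
    c=eyes.calibration(n)
    if n!="wrist": return c["K"],rot(c["rotation"]),np.array(c["xyz"])
    T=c["tool_from_camera"]; r=rot(s["ee_rot"])
    return c["K"],r@T[:3,:3],r@T[:3,3]+s["eef_pos"]
def pix2w(n,uv,z,s=None):
    K,r,p=cal(n,s); x=(uv[0]-K[0,2])/K[0,0]; y=(uv[1]-K[1,2])/K[1,1]
    if n=="wrist":
        t=np.hypot(x,y); k=np.sin(t)/t if t else 1; d=np.array([x*k,y*k,np.cos(t)])
    else: d=np.array([x,y,1])
    d=r@d; return p+d*(z-p[2])/d[2]
def w2pix(n,P,s=None):
    K,r,p=cal(n,s); c=(np.atleast_2d(P)-p)@r
    if n=="wrist":
        h=np.hypot(c[:,0],c[:,1]); t=np.arctan2(h,c[:,2]); c=c[:,:2]*(t/np.maximum(h,1e-9))[:,None]
    else: c=c[:,:2]/c[:,2:]
    return np.c_[c[:,0]*K[0,0]+K[0,2],c[:,1]*K[1,1]+K[1,2]]
def circ(c,r,z):
    a=np.linspace(0,2*np.pi,73); return np.c_[c[0]+r*np.cos(a),c[1]+r*np.sin(a),0*a+z]
def sq(c,h,yaw,z):
    a=np.deg2rad(yaw)+np.pi/4+np.arange(5)*np.pi/2; return np.c_[c[0]+h*2**.5*np.cos(a),c[1]+h*2**.5*np.sin(a),0*a+z]
def shot(name):
    s=state(); im=eyes.read_camera("wrist")[...,::-1].copy(); cv2.imwrite(f"pics/{name}.png",im); np.save(f"pics/{name}.npy",s,allow_pickle=True); return s,im
def load(name): return np.load(f"pics/{name}.npy",allow_pickle=True).item(),cv2.imread(f"pics/{name}.png")
E
python3 - <<'E'
from h import *
for k,uv,z in [("jarS",(198,184),50),("small",(275,173),46),("large",(275,179),23),("jarL",(366,173),60),("medium",(445,184),46),("sqlid",(441,188),23),("jarSq",(231,275),70),("bottle",(307,268),85),("jarM",(400,273),66),("jug",(120,250),95),("red",(503,176),23),("turq",(402,330),23)]:
    print(k,pix2w("top",uv,z).round(0)[:2])
E
```

```text
jarS [609. 236.]
small [637.  85.]
large [631.  86.]
jarL [637. -96.]
medium [ 623. -257.]
sqlid [ 620. -254.]
jarSq [428. 160.]
bottle [443.  16.]
jarM [ 439. -163.]
jug [467. 364.]
red [ 649. -383.]
turq [ 331. -174.]
```

>>> arm_command(increments=[-0.98,-0.765,0,0,0,0,-0.98,-0.765,0,0,0,0,-0.98,-0.765,0,0,0,0,-0.98,-0.765,0,0,0,0,-0.98,-0.765,0,0,0,0,-0.98,-0.765,0,0,0,0,-0.98,-0.765,0,0,0,0,-0.98,-0.765,0,0,0,0])

```text
time_s: 1.1
eef_pos: [329.4, 359.4, 302.3]
ee_rot: [-0.0, 0.163, 0.987, -0.0]
wrist_force: [0.5, -0.2, -0.0]
finger_gap: 93.3
grip_force: 0.0
```

>>> arm_command(increments=[-0.98,-0.765,0,0,0,0,-0.98,-0.765,0,0,0,0,-0.98,-0.765,0,0,0,0,-0.98,-0.765,0,0,0,0,-0.98,-0.765,0,0,0,0,-0.98,-0.765,0,0,0,0,-0.98,-0.765,0,0,0,0,-0.98,-0.765,0,0,0,0])

```text
time_s: 2.1
eef_pos: [465.9, 151.7, 302.3]
ee_rot: [-0.0, 0.163, 0.987, -0.0]
wrist_force: [-0.4, 0.7, -0.6]
finger_gap: 92.9
grip_force: 0.0
```

>>> arm_command(increments=[-0.98,-0.765,0,0,0,0,-0.98,-0.765,0,0,0,0,0,0,0,0,0,-0.9,0,0,0,0,0,-0.9,0,0,0,0,0,-0.92,0,0,0,0,0,0])

```text
time_s: 2.85
eef_pos: [499.5, 100.6, 302.3]
ee_rot: [-0.0, 0.001, 1.0, -0.0]
wrist_force: [-0.0, -0.1, -0.8]
finger_gap: 92.9
grip_force: 0.0
```

```bash
python3 - <<'E'
from h import *
s,im=shot("w1"); print(s["eef_pos"],s["ee_rot"],s["time_s"])
E
```

```text
[499.54022403 100.60657506 302.31709378] [-3.89598056e-04  5.70931023e-04  9.99999761e-01 -3.42237441e-05] 2.85
```

View pics/w1.png

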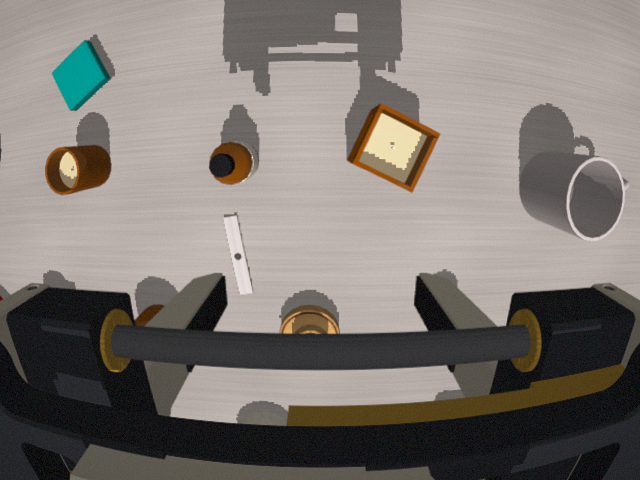

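The wrist view shows the square jar's rim with corners (382,105), (439,133), (412,190), (348,160), the bottle at (222,165), the medium jar at (66,170), and the jug on the right. The fingers hide what lies ahead, so I'm moving further out to see the stacks.

>>> arm_command(increments=[-0.95,0,0,0,0,0,-0.95,0,0,0,0,0,-0.95,0,0,0,0,0,-0.95,0,0,0,0,0,-0.95,0,0,0,0,0,-0.95,0,0,0,0,0,-0.95,0,0,0,0,0,-0.95,0,0,0,0,0])

```text
time_s: 3.9
eef_pos: [690.4, 100.7, 302.3]
ee_rot: [-0.0, 0.002, 1.0, -0.0]
wrist_force: [0.2, -0.4, 0.3]
finger_gap: 92.8
grip_force: 0.0
```

>>> arm_command(increments=[0,0,0,0,0,0,0,0,0,0,0,0])

```text
time_s: 4.15
eef_pos: [689.2, 100.7, 302.3]
ee_rot: [-0.001, 0.001, 1.0, -0.0]
wrist_force: [-0.1, -0.1, 0.1]
finger_gap: 93.2
grip_force: 0.0
```

```bash
python3 - <<'E'
from h import *
s,im=shot("w2"); print(s["eef_pos"],s["ee_rot"],s["time_s"])
E
```

```text
[689.22159992 100.69844621 302.32050094] [-5.04486170e-04  7.00515049e-04  9.99999627e-01 -1.58101935e-05] 4.15
```

>>> arm_command(increments=[0,-1,0,0,0,0,0,-1,0,0,0,0,0,-1,0,0,0,0,0,-1,0,0,0,0,0,-1,0,0,0,0,0,-1,0,0,0,0,0,-1,0,0,0,0,0,-1,0,0,0,0])

```text
time_s: 5.2
eef_pos: [689.6, -101.1, 302.7]
ee_rot: [-0.0, 0.0, 1.0, 0.0]
wrist_force: [-0.3, -0.0, 0.2]
finger_gap: 93.0
grip_force: 0.0
```

>>> arm_command(increments=[0,-1,0,0,0,0,0,-1,0,0,0,0,0,-1,0,0,0,0,0,0,0,0,0,0,0,0,0,0,0,0])

```text
time_s: 5.82
eef_pos: [689.7, -174.3, 302.6]
ee_rot: [-0.0, 0.0, 1.0, 0.0]
wrist_force: [-0.2, -0.0, -0.4]
finger_gap: 92.5
grip_force: 0.0
```

```bash
python3 - <<'E'
from h import *
s,im=shot("w3"); print(s["eef_pos"],s["ee_rot"],s["time_s"])
E
```

```text
[ 689.68213115 -174.2521819   302.6288589 ] [-5.72871910e-05  2.41951993e-04  9.99999934e-01  2.66775908e-04] 5.825
```

View pics/w2.png

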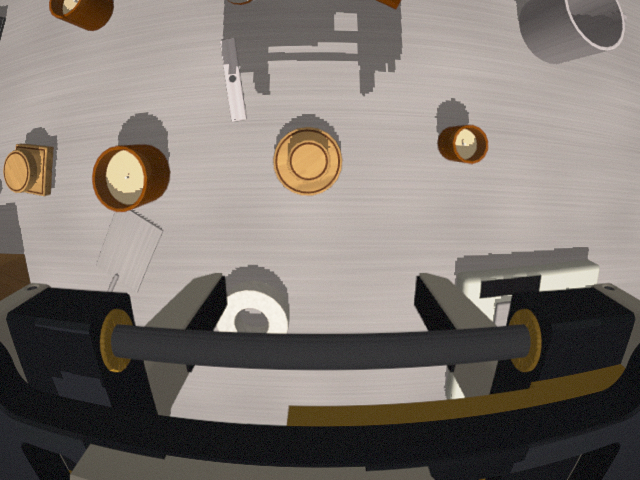

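View pics/w3.png

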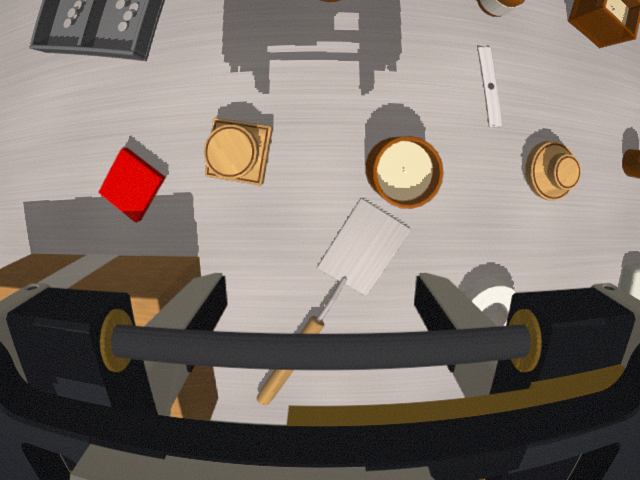

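w2: the round stack is at (309,160), the small jar's rim at (466,145) and the large jar's rim at (127,178). w3: the square stack has the medium lid at (232,151) over the square lid at (239,152), with the large jar's rim at (407,173). The red square at (132,185) is the look-alike. I'll check these by drawing the known sizes back onto enlarged crops.

```bash
cat > fit.py <<'E'
from h import *
from bench import ticket
G={}
def crop(name,polys,c,w=110,k=2.4):
    s,im=load(name); x0,y0=max(0,int(c[0]-w/2)),max(0,int(c[1]-w/2)); p=im[y0:y0+w,x0:x0+w]
    p=cv2.resize(p,None,fx=k,fy=k,interpolation=cv2.INTER_CUBIC)
    for P,col in polys: cv2.polylines(p,[np.int32(np.round((w2pix("wrist",P,s)-[x0,y0]+.5)*k*8))],False,col,1,cv2.LINE_AA,3)
    return cv2.copyMakeBorder(p,0,264-p.shape[0],0,264-p.shape[1],0)
E
python3 - <<'E'
from fit import *
L={n:load(n)[0] for n in("w1","w2","w3")}
m=lambda n,uv,z: pix2w("wrist",uv,z,L[n])[:2]
est={"small":m("w2",(309,160),46),"large":m("w2",(308,161),23),"jarS":m("w2",(466,145),50),"jarLa":m("w2",(127,178),60),
"jarL":m("w3",(407,173),60),"medium":m("w3",(232,151),46),"sqlid":m("w3",(239,152),23),"jarSq":m("w1",(395,147),70),"jarM":m("w1",(68,170),66)}
for k,v in est.items(): print(k,v.round(1))
co=[pix2w("wrist",u,70,L["w1"])[:2] for u in [(382,105),(439,133),(412,190),(348,160)]]
for i in range(4):
    d=co[(i+1)%4]-co[i]; print("jarsq side",np.hypot(*d).round(1),(np.degrees(np.arctan2(d[1],d[0]))%90).round(1))
co=[pix2w("wrist",u,23,L["w3"])[:2] for u in [(271,125),(265,185),(206,178),(214,117)]]
for i in range(4):
    d=co[(i+1)%4]-co[i]; print("lid side",np.hypot(*d).round(1),(np.degrees(np.arctan2(d[1],d[0]))%90).round(1))
g=(0,255,0);b=(255,0,0)
A=[crop("w2",[(circ(est["small"],20,46),g),(circ(est["large"],34,23),b)],(309,160)),
crop("w2",[(circ(est["jarS"],19,50),g),(circ(est["jarS"],16,50),b)],(466,145)),
crop("w3",[(circ(est["jarL"],33,60),g),(circ(est["jarL"],29,60),b)],(407,173)),
crop("w3",[(circ(est["medium"],26,46),g),(sq(est["sqlid"],30,-5,23),b)],(235,151)),
crop("w1",[(sq(est["jarSq"],29,25,70),g)],(395,147)),
crop("w1",[(circ(est["jarM"],25,66),g)],(68,170))]
cv2.imwrite("pics/m1.png",np.vstack([np.hstack(A[:3]),np.hstack(A[3:])]))
E
```

```text
small [635.2  91.5]
large [637.1  89.8]
jarS [617.2 238.1]
jarLa [644.8 -83.2]
jarL [645.6 -96.3]
medium [ 626.2 -254.2]
sqlid [ 627.8 -252.6]
jarSq [432.6 164.9]
jarM [ 442.2 -152.5]
jarsq side 55.1 66.8
jarsq side 55.6 65.6
jarsq side 61.4 66.1
jarsq side 55.4 59.0
lid side 59.1 83.4
lid side 60.9 82.0
lid side 61.6 80.6
lid side 57.9 79.6
```

View pics/m1.png

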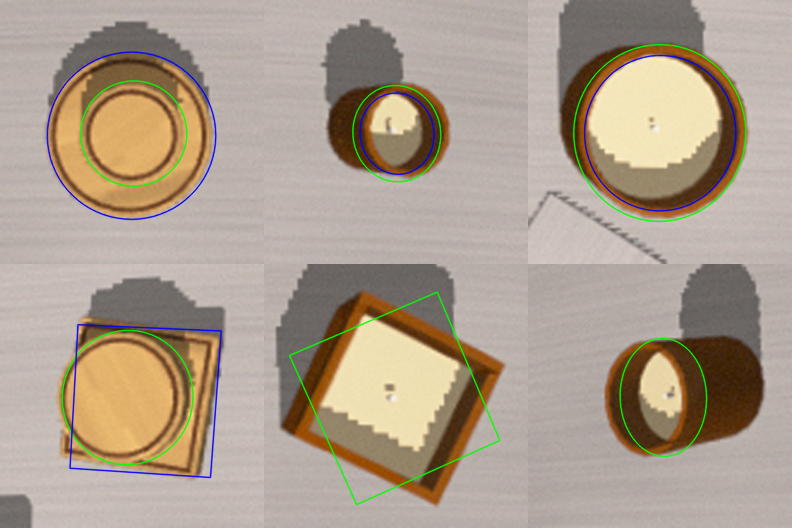

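Projection works, but my pixel readings are rough: the jarM rim is really centred at (62.6,170.4), and the squares' yaws have the opposite sign. I'll refine the centres by fitting the known shapes to the rims and dark lines.

```bash
cat >> fit.py <<'E'
from scipy.optimize import differential_evolution as DE
def samp(im,s,P):
    p=w2pix("wrist",P,s).astype(np.float32); return cv2.remap(im,p[None,:,0],p[None,:,1],cv2.INTER_LINEAR)[0]
def dsq(c,h,yaw,z): # dense square outline
    q=sq(c,h,yaw,z); return np.vstack([np.linspace(q[i],q[i+1],25) for i in range(4)])
def fit(name,kind,c0,z,r,yaw0=0,rng=9,line=False):
    s,im=load(name); I=cv2.GaussianBlur(im,(3,3),0.6).astype(np.float32)
    g=I.mean(2) if line else I[...,2]-I[...,0]
    sat=(I[...,2]-I[...,0])/(I[...,2]+10)
    f=g if line else sat
    def mk(p,rr): return circ(p[:2],rr,z) if kind=="c" else dsq(p[:2],rr,p[3],z)
    def cost(p):
        R0=p[2]; S=lambda rr: samp(f,s,mk(p,rr)).mean()
        if line: return S(R0)-.5*S(R0-2)-.5*S(R0+2)
        return -(2*S(R0-1.5)-S(R0+1.5)-S(r[2]-1.5))
    b=[(c0[0]-rng,c0[0]+rng),(c0[1]-rng,c0[1]+rng),(r[0],r[1])]
    if kind=="s": b.append((yaw0-8,yaw0+8))
    o=DE(cost,b,seed=1,tol=1e-8,maxiter=150); return o.x.round(1),round(float(o.fun),3)
E
python3 - <<'E'
from fit import *
J=dict(jarS=(16,18.9,19.1,50),jarL=(29,32.9,33.1,60),jarM=(21.5,24.9,25.1,66))
def jar(n,k,c): ri,a,b,z=J[k]; print(n,k,*fit(n,"c",c,z,(a,b,ri)))
jar("w2","jarS",(617,240));jar("w2","jarL",(645,-92));jar("w3","jarL",(645,-96));jar("w1","jarM",(442,-158))
print("jarSq",*fit("w1","s",(432,165),70,(28.9,29.1,25),-24))
print("small",*fit("w2","c",(635,91),46,(14,20),line=True,rng=6))
print("large",*fit("w2","c",(636,90),23,(28,33),line=True,rng=6))
print("medium",*fit("w3","c",(626,-254),46,(19,25),line=True,rng=6))
print("large3",*fit("w3","c",(636,90),23,(28,33),line=True,rng=9))
print("sq",*fit("w3","s",(627,-252),23,(24,29),-8,line=True,rng=8))
E
```

```text
Traceback (most recent call last):
  File "fit.py", line 26, in fit
    o=DE(cost,b,seed=1,tol=1e-8,maxiter=150); return o.x.round(1),round(float(o.fun),3)
  File "fit.py", line 23, in cost
    return -(2*S(R0-1.5)-S(R0+1.5)-S(r[2]-1.5))
                         ~^^^^^^^^
  File "fit.py", line 21, in <lambda>
    R0=p[2]; S=lambda rr: samp(f,s,mk(p,rr)).mean()
                          ~~~~^^^^^^^^^^^^^^
  File "fit.py", line 11, in samp
    p=w2pix("wrist",P,s).astype(np.float32); return cv2.remap(im,p[None,:,0],p[None,:,1],cv2.INTER_LINEAR)[0]
      ~~~~~^^^^^^^^^^^^^
  File "h.py", line 17, in w2pix
    K,r,p=cal(n,s); c=(np.atleast_2d(P)-p)@r
          ~~~^^^^^
  File "h.py", line 6, in cal
    c=eyes.calibration(n)
ValueError: time passes only in moves, steps and waits
```

```bash
python3 - <<'E'
import re
t=open("h.py").read()
t=t.replace('def cal(n','from functools import cache\nCAL=cache(lambda n: eyes.calibration(n))\ndef cal(n').replace('    c=eyes.calibration(n)\n','    c=CAL(n)\n')
open("h.py","w").write(t)
t=open("fit.py").read().replace("f=g if line else sat","f=g"); open("fit.py","w").write(t)
E
cat > run1.py <<'E'
from fit import *
J=dict(jarS=(16,18.9,19.1,50),jarL=(29,32.9,33.1,60),jarM=(21.5,24.9,25.1,66))
def jar(n,k,c): ri,a,b,z=J[k]; print(n,k,*fit(n,"c",c,z,(a,b,ri)))
E
python3 - <<'E'
from run1 import *
jar("w2","jarS",(617,240));jar("w2","jarL",(645,-92));jar("w3","jarL",(645,-96));jar("w1","jarM",(442,-158))
print("jarSq",*fit("w1","s",(432,165),70,(28.9,29.1,25),-24))
print("small",*fit("w2","c",(635,91),46,(14,20),line=True,rng=6))
print("large",*fit("w2","c",(636,90),23,(28,33),line=True,rng=6))
print("medium",*fit("w3","c",(626,-254),46,(19,25),line=True,rng=6))
print("large3",*fit("w3","c",(636,90),23,(28,33),line=True,rng=9))
print("sq",*fit("w3","s",(627,-252),23,(24,29),-8,line=True,rng=8))
E
```

```text
w2 jarS [615.8 242.5  18.9] -136.022
w2 jarL [645.1 -93.6  32.9] -130.966
w3 jarL [645.  -95.1  32.9] -158.756
w1 jarM [ 442.4 -162.    24.9] -115.24
jarSq [433.  166.5  28.9 -24.7] -177.998
small [635.9  90.7  16.4] -59.069
large [637.2  89.   30.3] -50.116
medium [ 626.4 -257.2   22.4] -55.766
large3 [637.2  88.9  30.4] -29.545
sq [ 626.6 -255.3   26.3  -10.8] -35.191
```

Fits agree across views to about 1.5 mm: small lid (635.9,90.7), large (637.2,89), medium (626.4,-257.2), jarS (615.8,242.5), jarL (645,-94.7), jarM (442.4,-162), jarSq (433,166.5) with yaw -24.7°. Starting with the small lid.

>>> arm_command(increments=[0.2,1,0.3,0,0,0,0.2,1,0.3,0,0,0,0.2,1,0.3,0,0,0,0.2,1,0.3,0,0,0,0.2,1,0.3,0,0,0,0.2,1,0.3,0,0,0,0.2,1,0.3,0,0,0,0.2,1,0.3,0,0,0])

```text
time_s: 6.88
eef_pos: [649.3, 27.3, 242.2]
ee_rot: [-0.0, 0.0, 1.0, 0.0]
wrist_force: [-0.5, 0.5, 0.4]
finger_gap: 93.0
grip_force: 0.0
```

>>> arm_command(increments=[0.18,0.867,0.3,0,0,0,0.18,0.867,0.3,0,0,0,0.18,0.867,0.3,0,0,0,0,0,0,0,0,0,0,0,0,0,0,0])

```text
time_s: 7.5
eef_pos: [636.4, 90.4, 220.4]
ee_rot: [0.0, 0.0, 1.0, -0.0]
wrist_force: [0.1, 0.9, 1.4]
finger_gap: 92.7
grip_force: 0.0
```

>>> arm_command(increments=[0,0,0.9,0,0,0,0,0,0.9,0,0,0,0,0,0.9,0,0,0,0,0,0.9,0,0,0,0,0,0.62,0,0,0,0,0,0,0,0,0,0,0,0,0,0,0])

```text
time_s: 8.38
eef_pos: [636.9, 90.4, 115.8]
ee_rot: [0.001, 0.0, 1.0, 0.0]
wrist_force: [0.7, 0.9, 0.4]
finger_gap: 93.2
grip_force: 0.0
```

>>> arm_command(increments=[0,0,0,0,0,0,0,0,0,0,0,0,0,0,0,0,0,0,0,0,0,0,0,0,0,0,0,0,0,0,0,0,0,0,0,0], fingers=-1, grip_force=10)

```text
time_s: 9.12
eef_pos: [636.2, 90.6, 114.7]
ee_rot: [-0.0, 0.0, 1.0, -0.0]
wrist_force: [0.1, -0.1, 0.2]
finger_gap: 39.6
grip_force: 10.0
```

>>> arm_command(increments=[0,0,-0.8,0,0,0,0,0,-0.9,0,0,0,0.1,0.7,-0.9,0,0,0,0.14,1,-0.8,0,0,0,0.14,1,0,0,0,0,0.14,1,0,0,0,0,0.14,1,0,0,0,0,0.14,1,0,0,0,0])

```text
time_s: 10.12
eef_pos: [616.5, 234.0, 201.6]
ee_rot: [0.001, 0.0, 1.0, 0.0]
wrist_force: [-0.0, 0.2, 0.6]
finger_gap: 40.2
grip_force: 10.0
```

>>> arm_command(increments=[0.016,0.376,0,0,0,0,0,0,0.7,0,0,0,0,0,0.7,0,0,0,0,0,0,0,0,0])

```text
time_s: 10.62
eef_pos: [614.3, 241.0, 161.1]
ee_rot: [-0.003, 0.001, 1.0, -0.001]
wrist_force: [0.8, 0.2, -0.6]
finger_gap: 39.5
grip_force: 10.0
```

```bash
python3 - <<'E'
from h import *
s,im=shot("p1"); print(s["eef_pos"],s["finger_gap"],s["wrist_force"])
E
```

```text
[614.29271099 241.03556371 161.08857595] 39.45851936132931 [ 0.83988836  0.15567073 -0.58830308]
```

View pics/p1.png

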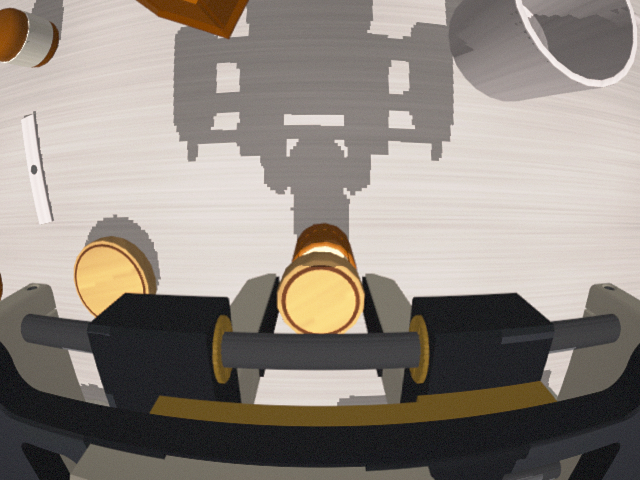

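The small lid is held level over the small jar, at (321,300) in the picture, and the large lid stays on the table at (115,275). Lowering it.

>>> arm_command(increments=[0,0,0.4,0,0,0,0,0,0.3,0,0,0,0,0,0.2,0,0,0,0,0,0.2,0,0,0,0,0,0,0,0,0,0,0,0,0,0,0])

```text
time_s: 11.42
eef_pos: [616.0, 242.6, 137.5]
ee_rot: [0.0, 0.0, 1.0, 0.0]
wrist_force: [-0.1, 0.6, 0.2]
finger_gap: 39.6
grip_force: 10.0
```

>>> arm_command(increments=[0,0,0.09,0,0,0,0,0,0.09,0,0,0,0,0,0,0,0,0,0,0,0,0,0,0])

```text
time_s: 11.92
eef_pos: [616.2, 242.6, 133.3]
ee_rot: [0.0, 0.0, 1.0, 0.0]
wrist_force: [-1.0, -0.3, 5.0]
finger_gap: 39.9
grip_force: 10.0
```

>>> arm_command(increments=[0,0,0,0,0,0,0,0,0,0,0,0,0,0,0,0,0,0,0,0,0,0,0,0], fingers=1)

```text
time_s: 12.42
eef_pos: [615.8, 242.5, 132.5]
ee_rot: [-0.0, 0.0, 1.0, -0.0]
wrist_force: [1.0, -0.0, 0.3]
finger_gap: 75.1
grip_force: 0.0
```

>>> arm_command(increments=[0,0,-0.4,0,0,0,0,0,-0.8,0,0,0,0,0,-0.9,0,0,0,-0.6,-0.6,-0.9,0,0,0,-0.8,-0.8,-0.8,0,0,0,-0.8,-0.8,-0.8,0,0,0,-0.8,-0.9,0,0,0,0,0,0,0,0,0,0])

```text
time_s: 13.42
eef_pos: [692.4, 163.2, 250.0]
ee_rot: [0.001, 0.001, 1.0, -0.0]
wrist_force: [-0.0, -0.3, -0.5]
finger_gap: 92.9
grip_force: 0.0
```

>>> arm_command(increments=[0,0,0,0,0,0])

```text
time_s: 13.55
eef_pos: [690.7, 165.4, 248.5]
ee_rot: [0.0, 0.0, 1.0, 0.0]
wrist_force: [-0.5, 0.0, -1.4]
finger_gap: 93.0
grip_force: 0.0
```

```bash
python3 - <<'E'
from run1 import *
s,im=shot("w4"); print(s["eef_pos"],s["ee_rot"],s["finger_gap"])
print("small",*fit("w4","c",(616,242),65,(16.2,16.6),line=True,rng=6))
print("large",*fit("w4","c",(637,89),23,(30.2,30.6),line=True,rng=8))
A=[crop("w4",[(circ((616,242.5),19,50),(0,255,0))],w2pix("wrist",[616,242.5,65],s)[0]),crop("w4",[],w2pix("wrist",[637,89,23],s)[0])]
cv2.imwrite("pics/m2.png",np.hstack(A))
E
```

```text
[690.65395849 165.3995312  248.53330613] [1.80469621e-04 2.64428355e-04 9.99999919e-01 2.45645937e-04] 93.00266172975478
small [615.8 243.6  16.4] -65.171
large [637.3  88.9  30.4] -59.309
```

View pics/m2.png

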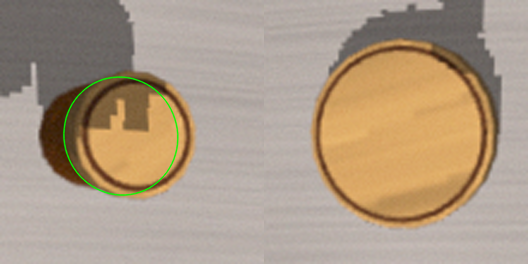

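The small lid sits on its jar with its ring concentric at rim height (615.8,243.6). The large lid is unmoved at (637.3,88.9).

>>> arm_command(increments=[0.536,-0.765,0.6,0,0,0,0.534,-0.765,0.6,0,0,0,0.534,-0.765,0.6,0,0,0,0.534,-0.765,0.6,0,0,0,0,0,0.6,0,0,0,0,0,0,0,0,0,0,0,0,0,0,0])

```text
time_s: 14.48
eef_pos: [637.9, 89.6, 173.4]
ee_rot: [0.0, -0.0, 1.0, 0.0]
wrist_force: [0.3, 0.3, 0.4]
finger_gap: 93.4
grip_force: 0.0
```

>>> arm_command(increments=[0.02,-0.02,0.9,0,0,0,0,0,0.9,0,0,0,0,0,0.8,0,0,0,0,0,0.4,0,0,0,0,0,0.2,0,0,0,0,0,0,0,0,0])

```text
time_s: 15.22
eef_pos: [637.1, 88.1, 92.9]
ee_rot: [0.0, 0.0, 1.0, 0.0]
wrist_force: [-1.3, 0.6, -0.9]
finger_gap: 93.0
grip_force: 0.0
```

>>> arm_command(increments=[0,0,0,0,0,0,0,0,0,0,0,0,0,0,0,0,0,0,0,0,0,0,0,0], fingers=-1, grip_force=10)

```text
time_s: 15.72
eef_pos: [637.1, 88.0, 93.2]
ee_rot: [0.0, 0.0, 1.0, 0.0]
wrist_force: [-0.6, -0.8, 1.5]
finger_gap: 67.5
grip_force: 10.0
```

>>> arm_command(increments=[0,0,-0.8,0,0,0,0,0,-0.9,0,0,0,0,-0.6,-0.9,0,0,0,-0.05,-0.96,-0.9,0,0,0,-0.05,-0.96,-0.6,0,0,0,-0.05,-0.96,0,0,0,0,-0.05,-0.96,0,0,0,0,-0.05,-0.96,0,0,0,0])

```text
time_s: 16.73
eef_pos: [642.6, -48.6, 194.3]
ee_rot: [-0.001, 0.0, 1.0, 0.0]
wrist_force: [-0.6, -0.3, -1.3]
finger_gap: 67.8
grip_force: 10.0
```

>>> arm_command(increments=[-0.033,-0.95,0,0,0,0,-0.033,-0.95,0,0,0,0,0,0,0,0,0,0,0,0,0.6,0,0,0,0,0,0.5,0,0,0,0,0,0,0,0,0,0,0,0,0,0,0])

```text
time_s: 17.6
eef_pos: [644.7, -93.9, 167.5]
ee_rot: [-0.0, -0.0, 1.0, 0.0]
wrist_force: [0.4, 0.3, -0.3]
finger_gap: 67.7
grip_force: 10.0
```

```bash
python3 - <<'E'
from run1 import *
s,im=shot("p2"); print(s["eef_pos"],s["finger_gap"],s["wrist_force"])
E
```

```text
[644.67102859 -93.94893015 167.54487956] 67.72107325509937 [ 0.41265152  0.28582003 -0.31734142]
```

View pics/p2.png

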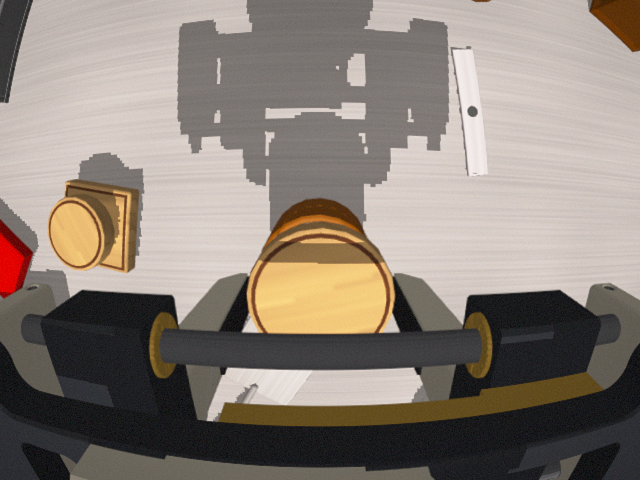

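The large lid is held level over the large jar at (321,290). The spatula ahead lies clear below. Lowering and seating.

>>> arm_command(increments=[0,-0.03,0.3,0,0,0,0,0,0.3,0,0,0,0,0,0.15,0,0,0,0,0,0.1,0,0,0,0,0,0.06,0,0,0,0,0,0,0,0,0,0,0,0,0,0,0])

```text
time_s: 18.52
eef_pos: [644.9, -95.3, 145.2]
ee_rot: [0.0, 0.0, 1.0, -0.0]
wrist_force: [-0.1, -0.1, 1.2]
finger_gap: 67.6
grip_force: 10.0
```

>>> arm_command(increments=[0,0,0.04,0,0,0,0,0,0,0,0,0,0,0,0,0,0,0])

```text
time_s: 18.9
eef_pos: [645.0, -95.3, 145.2]
ee_rot: [0.0, 0.0, 1.0, -0.0]
wrist_force: [-4.0, 0.0, 7.4]
finger_gap: 67.8
grip_force: 10.0
```

>>> arm_command(increments=[0,0,0,0,0,0,0,0,0,0,0,0,0,0,0,0,0,0,0,0,0,0,0,0], fingers=1)

```text
time_s: 19.4
eef_pos: [644.6, -95.2, 143.8]
ee_rot: [-0.0, 0.0, 1.0, 0.0]
wrist_force: [0.4, -0.4, -0.1]
finger_gap: 92.8
grip_force: 0.0
```

>>> arm_command(increments=[0,0,-0.4,0,0,0,0,0,-0.8,0,0,0,0,0,-0.9,0,0,0,-0.6,-0.8,-0.9,0,0,0,-0.6,-0.8,-0.8,0,0,0,-0.6,-0.9,0,0,0,0,0,-0.9,0,0,0,0,0,0,0,0,0,0])

```text
time_s: 20.4
eef_pos: [689.0, -182.1, 239.2]
ee_rot: [-0.0, 0.001, 1.0, -0.0]
wrist_force: [0.5, -0.7, -0.2]
finger_gap: 92.9
grip_force: 0.0
```

>>> arm_command(increments=[0,0,0,0,0,0])

```text
time_s: 20.52
eef_pos: [689.2, -179.9, 238.8]
ee_rot: [-0.0, 0.0, 1.0, 0.0]
wrist_force: [-0.2, 0.2, -0.6]
finger_gap: 92.8
grip_force: 0.0
```

```bash
python3 - <<'E'
from run1 import *
s,im=shot("w5"); print(s["eef_pos"],s["ee_rot"],s["finger_gap"])
print("large",*fit("w5","c",(645,-95),75,(30.2,30.6),line=True,rng=6))
print("medium",*fit("w5","c",(626.4,-257.2),46,(22.2,22.6),line=True,rng=6))
print("sq",*fit("w5","s",(627,-255),23,(26,26.6),-10,line=True,rng=8))
E
```

```text
[ 689.1517351  -179.87564733  238.83193076] [-3.41825131e-04  3.69288328e-04  9.99999822e-01  3.19619994e-04] 92.76296722814801
large [645.1 -94.3  30.4] -71.835
medium [ 626.5 -257.2   22.4] -64.373
sq [ 627.4 -250.9   26.3  -10.9] -37.281
```

>>> arm_command(increments=[0.627,-0.773,0.5,0,0,0,0.627,-0.773,0.5,0,0,0,0.627,-0.773,0.5,0,0,0,0.627,-0.773,0.5,0,0,0,0,0,0.75,0,0,0,0,0,0,0,0,0,0,0,0,0,0,0])

```text
time_s: 21.45
eef_pos: [627.5, -256.8, 170.4]
ee_rot: [0.0, -0.0, 1.0, 0.0]
wrist_force: [0.3, 0.0, 0.4]
finger_gap: 93.5
grip_force: 0.0
```

>>> arm_command(increments=[0.03,0,0.8,0,0,0,0,0,0.8,0,0,0,0,0,0.45,0,0,0,0,0,0.16,0,0,0,0,0,0,0,0,0])

```text
time_s: 22.08
eef_pos: [626.1, -257.5, 114.7]
ee_rot: [-0.0, 0.0, 1.0, 0.0]
wrist_force: [-0.6, 0.7, 1.3]
finger_gap: 92.9
grip_force: 0.0
```

>>> arm_command(increments=[0,0,0,0,0,0,0,0,0,0,0,0,0,0,0,0,0,0,0,0,0,0,0,0,0,0,0,0,0,0], fingers=-1, grip_force=10)

```text
time_s: 22.7
eef_pos: [626.2, -257.5, 115.1]
ee_rot: [0.0, 0.0, 1.0, -0.0]
wrist_force: [0.2, 0.0, 0.3]
finger_gap: 51.5
grip_force: 10.0
```

>>> arm_command(increments=[0,0,-0.8,0,0,0,0,0,-0.9,0,0,0,0.4,0.3,-0.9,0,0,0,0.85,0.7,-0.8,0,0,0,0.85,0.7,0,0,0,0,0.85,0.7,0,0,0,0,0.85,0.7,0,0,0,0,0.85,0.72,0,0,0,0])

```text
time_s: 23.7
eef_pos: [510.0, -161.7, 202.4]
ee_rot: [0.001, 0.0, 1.0, -0.001]
wrist_force: [0.6, 0.1, -0.8]
finger_gap: 51.9
grip_force: 10.0
```

>>> arm_command(increments=[0,0,0,0,0,0,0,0,0,0,0,0])

```text
time_s: 23.95
eef_pos: [510.9, -162.5, 201.8]
ee_rot: [0.001, 0.0, 1.0, -0.001]
wrist_force: [0.5, 0.3, -1.0]
finger_gap: 51.6
grip_force: 10.0
```

```bash
python3 - <<'E'
from run1 import *
s,im=shot("w6"); print(s["eef_pos"],s["ee_rot"],s["finger_gap"])
jar("w6","jarM",(442,-162))
jar("w6","jarL",(645,-95))
E
```

```text
[ 510.93420788 -162.50866071  201.79293829] [ 1.37094549e-03  1.48458526e-04  9.99998833e-01 -6.58197095e-04] 51.620099600546645
w6 jarM [ 442.4 -163.3   24.9] -212.879
w6 jarL [654.  -89.1  32.9] -4.563
```

View pics/w6.png

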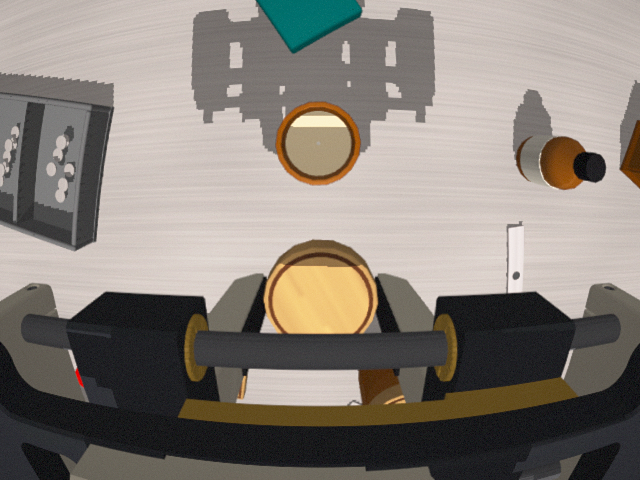

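The medium jar's rim is at (318,143), which gives (442.4,-163.3). The lid is held level, and the bottle on the right is well clear.

>>> arm_command(increments=[0.7,0,0,0,0,0,0.7,-0.02,0,0,0,0,0.7,0,0,0,0,0,0.64,0,0.3,0,0,0,0,0,0.6,0,0,0,0,0,0.4,0,0,0,0,0,0,0,0,0,0,0,0,0,0,0])

```text
time_s: 25.0
eef_pos: [441.9, -162.5, 167.5]
ee_rot: [-0.0, 0.0, 1.0, 0.0]
wrist_force: [-0.2, -0.9, -0.0]
finger_gap: 51.7
grip_force: 10.0
```

Seat at TCP z ≈ 150.

>>> arm_command(increments=[-0.01,-0.03,0.3,0,0,0,0,0,0.2,0,0,0,0,0,0.1,0,0,0,0,0,0.08,0,0,0,0,0,0.04,0,0,0,0,0,0,0,0,0,0,0,0,0,0,0])

```text
time_s: 25.88
eef_pos: [442.0, -163.3, 150.0]
ee_rot: [0.0, 0.0, 1.0, -0.0]
wrist_force: [-1.4, 0.9, 4.7]
finger_gap: 51.9
grip_force: 10.0
```

>>> arm_command(increments=[0,0,0,0,0,0,0,0,0,0,0,0,0,0,0,0,0,0,0,0,0,0,0,0], fingers=1)

```text
time_s: 26.38
eef_pos: [441.7, -163.2, 149.3]
ee_rot: [-0.0, 0.0, 1.0, 0.0]
wrist_force: [-0.7, 0.3, 0.6]
finger_gap: 87.5
grip_force: 0.0
```

>>> arm_command(increments=[0,0,-0.4,0,0,0,0,0,-0.8,0,0,0,0,0,-0.9,0,0,0,-0.9,-0.3,-0.9,0,0,0,-0.98,-0.4,0,0,0,0,-0.98,-0.4,0,0,0,0,-0.98,-0.4,0,0,0,0,-0.98,-0.4,0,0,0,0])

```text
time_s: 27.38
eef_pos: [563.2, -211.1, 225.3]
ee_rot: [0.0, 0.0, 1.0, -0.0]
wrist_force: [0.8, 0.5, 0.5]
finger_gap: 93.0
grip_force: 0.0
```

```bash
python3 - <<'E'
from run1 import *
s,im=shot("w7"); print(s["eef_pos"],s["ee_rot"],s["finger_gap"])
print("med",*fit("w7","c",(442.4,-163),81,(22.2,22.6),line=True,rng=6))
E
```

```text
[ 563.16617145 -211.13071282  225.29319617] [ 2.84228990e-04  1.99931981e-04  9.99999931e-01 -1.34785575e-04] 92.98065761293253
med [ 442.9 -162.6   22.5] -52.319
```

>>> arm_command(increments=[-1,-0.4,0,0,0,0,-1,-0.4,0,0,0,0,-1,-0.4,0,0,0,0,-1,-0.4,0,0,0,0,-1,-0.2,0,0,0,0,0,0,0,0,0,0,0,0,0,0,0,0])

```text
time_s: 28.3
eef_pos: [686.6, -255.6, 224.6]
ee_rot: [-0.0, 0.0, 1.0, 0.0]
wrist_force: [-0.6, -0.3, 0.5]
finger_gap: 92.7
grip_force: 0.0
```

```bash
python3 - <<'E'
from run1 import *
s,im=shot("w8"); print(s["eef_pos"],s["ee_rot"],s["finger_gap"])
c,e=fit("w8","s",(627,-254),23,(25,28),-10,line=True,rng=8);print(c,e)
K=w2pix("wrist",[627,-254,23],s)[0]
a,_=load("w7");A=[crop("w8",[(sq(c,30,c[3],23),(0,255,0))],K),crop("w7",[(circ((442.4,-163.3),25,66),(0,255,0))],w2pix("wrist",[442,-163,75],a)[0])]
cv2.imwrite("pics/m3.png",np.hstack(A))
E
```

```text
[ 686.62770534 -255.5853636   224.5762619 ] [-3.01467460e-04  1.44731058e-04  9.99999941e-01  8.42673710e-05] 92.68665702611452
[ 626.7 -255.4   26.4  -10.7] -73.131
```

View pics/m3.png

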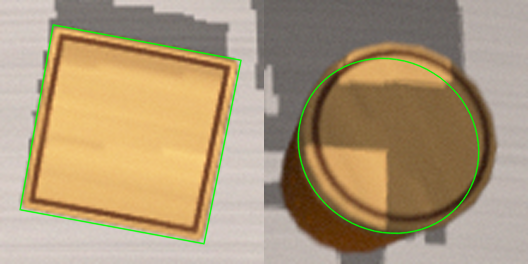

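The square lid fit is clean: (626.7,-255.4), yaw -10.7°. The medium lid is seated concentric on its jar.

>>> arm_command(increments=[0.8,0.01,0.6,0,0,0,0.8,0,0.6,0,0,0,0.796,0,0.6,0,0,0,0,0,0.4,0,0,0.78,0,0,0.4,0,0,0.776,0,0,0,0,0,0,0,0,0,0,0,0])

```text
time_s: 29.22
eef_pos: [627.2, -255.5, 160.3]
ee_rot: [0.0, 0.092, 0.996, -0.0]
wrist_force: [-0.0, -0.4, -0.0]
finger_gap: 92.9
grip_force: 0.0
```

```bash
python3 - <<'E'
from h import *
s=state(); r=rot(s["ee_rot"]); print(s["eef_pos"],np.degrees(np.arctan2(r[1,0],r[0,0])), ((np.array([626.7,-255.4,93.2])-s["eef_pos"])@r/25).round(3))
E
```

```text
[ 627.20507698 -255.54528492  160.32350881] 169.3929870321235 [0.023 0.003 2.685]
```

>>> arm_command(increments=[0.02,0,0.8,0,0,0,0,0,0.8,0,0,0,0,0,0.7,0,0,0,0,0,0.3,0,0,0,0,0,0.09,0,0,0,0,0,0,0,0,0])

```text
time_s: 29.98
eef_pos: [627.2, -255.6, 92.7]
ee_rot: [0.0, 0.093, 0.996, -0.0]
wrist_force: [0.1, 0.2, -0.1]
finger_gap: 93.1
grip_force: 0.0
```

>>> arm_command(increments=[0,0,0,0,0,0,0,0,0,0,0,0,0,0,0,0,0,0,0,0,0,0,0,0], fingers=-1, grip_force=10)

```text
time_s: 30.48
eef_pos: [626.9, -255.5, 92.5]
ee_rot: [0.0, 0.093, 0.996, -0.0]
wrist_force: [0.4, 0.0, -0.0]
finger_gap: 59.9
grip_force: 10.0
```

>>> arm_command(increments=[0,0,-0.6,0,0,0,0,0,-0.9,0,0,0,0,0,-0.9,0,0,0,0,0,-0.9,0,0,0,0,0,-0.9,0,0,0,0,0,-0.6,0,0,0])

```text
time_s: 31.22
eef_pos: [627.3, -255.7, 214.7]
ee_rot: [0.001, 0.093, 0.996, -0.0]
wrist_force: [-0.5, 0.3, -0.4]
finger_gap: 59.8
grip_force: 10.0
```

```bash
python3 - <<'E'
from h import *
s=state(); r=rot(s["ee_rot"]); print(s["eef_pos"],np.degrees(np.arctan2(r[1,0],r[0,0])), ((np.array([500,150,212])-s["eef_pos"])@r/25).round(3))
E
```

```text
[ 627.28631966 -255.65755142  214.69866456] 169.27984486834103 [ 8.021 14.996  0.083]
```

>>> arm_command(increments=[0.5,0.94,0,0,0,0,0.5,0.94,0,0,0,0,0.5,0.94,0,0,0,0,0.5,0.94,0,0,0,0,0.5,0.94,0,0,0,0,0.5,0.94,0,0,0,0,0.5,0.94,0,0,0,0,0.5,0.94,0,0,0,0])

```text
time_s: 32.22
eef_pos: [563.0, -50.9, 212.4]
ee_rot: [-0.0, 0.093, 0.996, -0.0]
wrist_force: [0.7, 0.8, -1.3]
finger_gap: 60.1
grip_force: 10.0
```

>>> arm_command(increments=[0.5,0.94,0,0,0,0,0.5,0.94,0,0,0,0,0.5,0.94,0,0,0,0,0.5,0.94,0,0,0,0,0.5,0.94,0,0,0,0,0.5,0.94,0,0,0,0,0.5,0.94,0,0,0,0,0.5,0.92,0,0,0,0])

```text
time_s: 33.22
eef_pos: [499.5, 151.9, 212.4]
ee_rot: [-0.0, 0.093, 0.996, 0.0]
wrist_force: [0.3, 1.1, -0.4]
finger_gap: 59.9
grip_force: 10.0
```

>>> arm_command(increments=[0,0,0,0,0,0.68,0,0,0,0,0,0.68,0,0,0,0,0,0.67,0,0,0,0,0,0,0,0,0,0,0,0])

```text
time_s: 33.85
eef_pos: [500.0, 150.8, 212.3]
ee_rot: [-0.0, 0.213, 0.977, -0.0]
wrist_force: [-0.7, 0.4, -0.0]
finger_gap: 59.9
grip_force: 10.0
```

```bash
python3 - <<'E'
from run1 import *
s,im=shot("w9"); r=rot(s["ee_rot"]); print(s["eef_pos"],np.degrees(np.arctan2(r[1,0],r[0,0])),s["finger_gap"])
c,e=fit("w9","s",(433,166.5),70,(28.9,29.1,25),-24.7); print(c,e)
print(((np.array([c[0],c[1],185])-s["eef_pos"])@r/25).round(3))
cv2.polylines(im,[np.int32(w2pix("wrist",dsq(c,29,c[3],70),s))],False,(0,255,0),1); cv2.imwrite("pics/w9o.png",im)
E
```

```text
[500.0178702  150.84581844 212.30113743] 155.4280214026001 59.93996794783099
[433.1 166.6  28.9 -24.5] -227.663
[ 2.696 -0.54   1.092]
```

View pics/w9o.png

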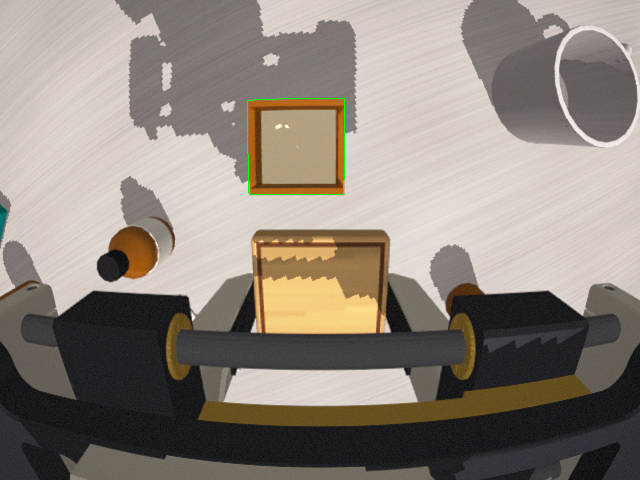

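The square jar's rim fit is clean at (433.1,166.6), yaw -24.5°, and it lines up with the held lid. The bottle and jug are clear. Moving over and lowering.

>>> arm_command(increments=[0.7,-0.14,0,0,0,0,0.7,-0.14,0,0,0,0,0.7,-0.13,0,0,0,0,0.596,-0.13,0.3,0,0,0,0,0,0.5,0,0,0,0,0,0.4,0,0,0,0,0,0,0,0,0,0,0,0,0,0,0])

```text
time_s: 34.9
eef_pos: [433.6, 166.5, 182.3]
ee_rot: [-0.0, 0.214, 0.977, -0.0]
wrist_force: [0.6, -0.1, -0.6]
finger_gap: 60.0
grip_force: 10.0
```

```bash
python3 - <<'E'
from h import *
s=state(); r=rot(s["ee_rot"]); print(s["eef_pos"],np.degrees(np.arctan2(r[1,0],r[0,0])), ((np.array([433.1,166.6,154.5])-s["eef_pos"])@r/25).round(3))
E
```

```text
[433.64622162 166.48928262 182.28137281] 155.30668043405447 [ 0.022 -0.005  1.111]
```

>>> arm_command(increments=[0.02,0,0.4,0,0,-0.02,0,0,0.3,0,0,0,0,0,0.2,0,0,0,0,0,0.1,0,0,0,0,0,0.08,0,0,0,0,0,0.04,0,0,0,0,0,0,0,0,0,0,0,0,0,0,0])

```text
time_s: 35.9
eef_pos: [432.9, 166.9, 154.4]
ee_rot: [0.0, 0.213, 0.977, 0.0]
wrist_force: [-0.1, 0.3, 0.2]
finger_gap: 60.1
grip_force: 10.1
```

>>> arm_command(increments=[0,0,0.04,0,0,0,0,0,0.02,0,0,0,0,0,0,0,0,0,0,0,0,0,0,0])

```text
time_s: 36.4
eef_pos: [433.1, 166.8, 154.3]
ee_rot: [0.0, 0.213, 0.977, 0.0]
wrist_force: [-6.3, -2.0, 13.8]
finger_gap: 59.8
grip_force: 10.7
```

>>> arm_command(increments=[0,0,0,0,0,0,0,0,0,0,0,0,0,0,0,0,0,0,0,0,0,0,0,0], fingers=1)

```text
time_s: 36.9
eef_pos: [432.7, 166.8, 152.6]
ee_rot: [-0.0, 0.213, 0.977, -0.0]
wrist_force: [0.0, 0.3, 0.7]
finger_gap: 92.0
grip_force: 0.0
```

>>> arm_command(increments=[0,0,-0.4,0,0,0,0,0,-0.8,0,0,0,0,0,-0.9,0,0,0,-0.7,0,-0.9,0,0,0,-0.8,0,-0.9,0,0,0,-0.8,0,-0.9,0,0,0,-0.6,0,-0.8,0,0,0,0,0,0,0,0,0])

```text
time_s: 37.9
eef_pos: [500.1, 136.5, 295.1]
ee_rot: [0.002, 0.213, 0.977, 0.001]
wrist_force: [-0.1, -0.6, 0.1]
finger_gap: 93.0
grip_force: 0.0
```

>>> arm_command(increments=[0,0,0,0,0,0,0,0,0,0,0,0])

```text
time_s: 38.15
eef_pos: [497.8, 136.9, 291.5]
ee_rot: [-0.001, 0.212, 0.977, -0.0]
wrist_force: [0.3, -0.7, -0.4]
finger_gap: 93.2
grip_force: 0.0
```

```bash
python3 - <<'E'
from run1 import *
s,im=shot("w10"); print(s["eef_pos"])
print("sq",*fit("w10","s",(433,166.6),85,(26,26.7),-24.5,line=True,rng=6))
sc=eyes.read_camera("scene")[...,::-1]
p=cv2.resize(sc[180:360,140:440],None,fx=2.6,fy=2.6,interpolation=cv2.INTER_CUBIC)
cv2.imwrite("pics/end.png",p)
E
```

```text
[497.79919537 136.91064784 291.53694024]
sq [433.1 168.2  26.4 -24.5] -56.833
```

View pics/end.png

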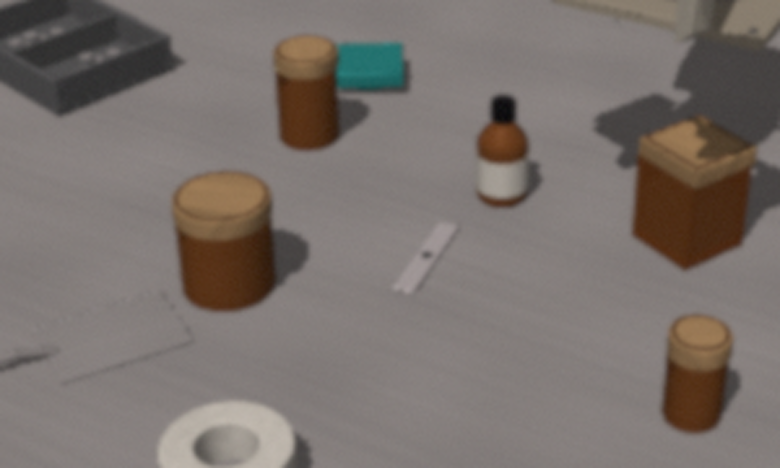

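All four jars are closed with level lids: large (223,200), medium (306,55), square (697,150) and small (699,340). The bottle at (502,160) still stands. The job is done, so I'm handing it in.

```bash
python3 -c "
from bench import ticket; print(ticket.close_job())"
```

```text
the job is handed in; nothing more can be done
None
```

I handed the job in at about 38 s: each of the four jars has its own lid on, seated and level in the final pictures, the square one in line with its jar, and neither the bottle nor the jug was touched.

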